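# Set up a turned spindle under the dial gauge

## Task

Get the turned wooden spindle ready for a run-out check on the iron plate: lift it from its plywood rack and lay it gently into the two steel V-blocks, centred end to end, so that it bears on the gauge's tip. Then switch on the gauge stand's magnetic foot by turning its black bar knob a quarter turn clockwise until it clicks over and stays, and last turn the dial gauge's bezel until the zero wedge of the dial stands at the pointer. Leave the other things on the bench where they are.

Things in the scene. Friction and masses are not known exactly. Their poses are not given: they have to be found in the camera images.
- plate: dark cast-iron setting plate, 300 mm (its x) x 360 mm (its y) x 30 mm high, fixed; two steel V-blocks, the grey magnetic foot with post, cross rod and dial gauge stand on it, all fixed. Origin: centre of its underside; its x points away from the worker, its y to the left, its z up
- vee_seat (a point): where the middle of the seated spindle's axis belongs, 112 mm above the bench, midway between the V-blocks; axes as the plate's, the spindle's axis lies along x. V-blocks: at 72 mm either way along x, 26 mm thick along x, 70 mm wide along y, 90 degree V open upwards, tops 100 mm above the bench. Between them the plate's top is 30 mm above the bench
- plunger_tip (a point): centre of the 10 mm ball tip of the gauge's sprung plunger, which reaches level from the gauge towards the plate's +y, beside the spindle's place, 42 mm along x from vee_seat. Unpressed it stands 4 mm too far out; the spindle pushes it back (about 1 N) as it is lowered from above. Stem and plunger, up to 8 mm thick, lie along y from the gauge to here
- spindle: turned spindle of pale wood, 200 mm long, 50 mm diameter with shallow grooves, a 24 mm diameter stub 13 mm long at each end, about 0.28 kg, loose. Origin: middle of its axis; x along its axis. Starts in the rack. Either end may go to the back
- rack: plywood rack, base 170 x 110 x 12 mm, with two notched boards 16 mm thick, 80 mm wide and 52 mm high at 70 mm either way along its x; the spindle lies in them along the rack's x with its axis 65 mm above the bench. Fixed. Origin: centre of its underside
- magnet_knob (a joint): angle of the magnetic foot's bar knob: 0 off (bar along the plate's x), 1.57 on (bar along the plate's y), growing clockwise seen from above; stop at both ends. An over-centre spring holds it at either end: turning it on takes about 0.33 N m at first, easing to nothing at 0.785 rad; past that it snaps on by itself, before that it springs back off
- knob_grip (a point): top centre of the knob's bar, on its upright axis, 108 mm above the bench; x along the bar. The bar is 52 mm long, 13 mm thick and 26 mm high, on a disc 48 mm in diameter and 8 mm thick, on the foot (140 x 60 mm, top 75 mm above the bench)
- post_top (a point): top of the stand's upright post, 16 mm thick, 210 mm above the bench, 82 mm from the knob's axis along the plate's +x, with a clamp block 36 mm wide round it up to 110 mm above the bench; from it a level rod runs along +y behind the gauge
- bezel (a joint): angle of the bezel and dial together, growing anticlockwise seen from the front of the dial; light friction of 0.025 N m, stays where it is left; free from -3.1 to 3.1
- dial_center (a point): centre of the dial's front, on the bezel's axis; z points straight out of the dial: it leans 30 degrees from upright towards the plate's -x side. The knurled steel bezel is 64 mm in diameter; along z it reaches from 15 mm below this point to 2 mm above it; the case behind it is narrower, the stem 25 mm below this point. The seated spindle's side is 85 mm away along the plate's +y
- zero_mark (a point): point on the dial's bold black zero wedge, 23.5 mm from dial_center; turns with the bezel. The dial has 30 divisions of 12 degrees
- pointer_tip (a point): point near the tip of the black pointer, 23.5 mm from dial_center; the pointer turns about the same axis, driven by the plunger alone (clockwise as the plunger is pushed in, 0.25 rad per mm)
- owl: carved wooden owl, 80 mm wide, 170 mm high, standing loose (bystander). Origin: centre of its underside
- jar: amber jar with white lid, 68 mm diameter, 110 mm high, loose (bystander). Origin: centre of its underside
- glue: white bottle, 56 mm diameter, 170 mm high, loose (bystander). Origin: centre of its underside
- mallet: dark round carver's mallet standing on its head, 80 mm diameter, 200 mm high, loose (bystander). Origin: centre of its underside
- square: small try square, 120 x 75 x 14 mm, lying loose on the front of the iron plate (bystander). Origin: underside, at its middle
- blank: pale wooden carving blank, 150 x 55 x 60 mm, loose (bystander). Origin: centre of its underside

How it is judged:
By the outcome, as a careful person would: the job done as asked, in the order asked, and still so for the second after the job is handed in, with the robot touching nothing.
It also fails if it takes over 67 s, if anything falls off the work surface, if the arm or the gripper's body presses on something with over 40 N, if the wrist force passes 120 N, or if a joint passes its speed limit or range.

## Robot

A 6-joint arm with a two-finger parallel gripper is mounted at the origin on the work surface. World frame = base frame: x ahead of the robot, y to its left, z up, the work surface at z = 0. Lengths are in m, angles in rad, forces in N, time in s.
With the tool pointing down it reaches from about 0.375 to 0.975 m from the base axis. Payload 3.8 kg.
Tool frame: the origin (TCP) lies on the centre line of the jaws, within the pads' length; the fingertips stand 17 mm ahead of it and the grasp point (between the pads) lies 2 mm behind it (bot.tip_extent is the distance from the TCP to the fingertips, in m); z points along the fingers, y is the line along which they close (so a half turn about z gives the same grasp; the last joint's range is limited). The gripper opens to 85 mm and grips with 20 to 120 N. Pads are 22 mm wide; open, the fingers measure 114 mm over their backs; the gripper's body (76 mm by 85 mm) begins 54 mm behind the grasp point. The pads swing forward as they close: fully open they stand 13 mm farther back than shut.
Start: joints at [1.064, 0.264, 1.604, -0, 1.274, -0.037], TCP at [0.306, 0.602, 0.248] pointing down, gripper open.
Joint ranges: [-2.63, 2.63], [-0.94, 2.18], [0.31, 2.57], [-1.31, 4.45], [0, 2.66], [-2.55, 2.55]. Speed limits (rad/s): [2.57, 2.57, 3.14, 3.14, 3.14, 3.14].

## Interface

Orientations are given as a rotation vector (axis times angle).
In Python, from workcell import readout, read_camera, finish_job, bot gives the robot as it stands.
- The arm moves only by the tool jog_arm, never from a script. Its argument "deltas" is one flat list of numbers, 7 for each row, row after row: the shift along the tool's x, y, z in m, then the turn, a rotation vector about the tool's x, y, z in degrees, then the gripper command: -1 is shut, 1 is fully open, values between are in proportion. A call has 1 to 8 rows; each row is the pose to reach, as a shift and turn from the pose commanded when the call began, along the tool's axes at that moment; what a row does not reach only later rows make up. A row lasts 1/10 s, in which the tool goes at most 50 mm and 8.59 degrees, less where a joint would pass 70% of its speed; a pose out of reach is approached as far as the arm can. A call with a gripper value outside its range is refused whole. The fingers move at their own pace and stop on an object; "squeeze" is the grip in N (left out, the last holds). Time passes only in rows, so rows that repeat a pose let the fingers close. It gives the time, the measured TCP pose, the force, the opening and the grip force at its end, in the units of the state.
- readout.read_state(): the state, without advancing time (a new reading comes with each control period).
- read_camera(name): name is "side" or "top"; returns a dict with "color" (400x640x3 uint8, blue, green, red), "fx", "fy", "cx", "cy" (pixels), "dist" ([k1, k2, p1, p2, k3] as OpenCV has them; the pictures are not rectified), "origin" and "attitude" of the camera in the world. Camera axes: x right, y down, z forward; pixel columns grow to the right and rows downward; lengths in m; the calibration is good to about 2 mm. A picture is of the moment at which its call begins. There is no depth.
- finish_job(): hands the job in; it is judged then, once.
The state is a dict: "time": time; "q": joint angles; "joint_vel": joint speeds; "joint_torque": joint torques, N m; "tool_pos": TCP position; "tcp_rot": TCP orientation; "wrist_force": force on the tool from outside, world axes, zero at the start; "torque": the same for the moment, N m; "width": opening from 0.0 (shut) to 1.0 (fully open); "grip_force": force on a finger pad.
Only numpy, scipy, OpenCV 4.12 (cv2) and the standard library are available. Lean on these libraries where they do the work, as an engineer would, in place of code of your own. Each camera call takes 0.05 s, during which the arm holds its last target. There are 200 camera calls.

## Working session

There is one attempt and no reset: what is moved stays moved. The work goes in short steps, Python scripts to look and compute and a tool call to move; the robot and the scene stay as the last step left them, time stands still between calls to the robot, and variables do not carry over. Pictures are saved under pics/ and viewed, at most 10 in all, crops included, and the job is handed in when it is done.

Besides the shell and the picture viewer there is one more tool, called after "Emit:" as name(argument=value, ...) on one line, values as JSON. jog_arm: Moves the arm, as the interface text tells. Its arguments: {"type":"object","properties":{"deltas":{"type":"array"},"squeeze":{"type":"number"}},"required":["deltas"]}

```bash
mkdir -p pics; cat > h.py <<'E'
import numpy as np, cv2
from scipy.spatial.transform import Rotation as R
from workcell import readout, read_camera, finish_job, bot
def cam(n):
    c=read_camera(n); c['K']=np.array([[c['fx'],0,c['cx']],[0,c['fy'],c['cy']],[0,0,1.]])
    a=np.array(c['attitude'],float); c['R']=a if a.shape==(3,3) else (R.from_rotvec(a).as_matrix() if a.size==3 else None)
    c['o']=np.array(c['origin']); c['d']=np.array(c['dist'],float); return c
def ray(c,px):
    u=cv2.undistortPoints(np.array(px,float).reshape(-1,1,2),c['K'],c['d']).reshape(-1,2)
    return np.c_[u,np.ones(len(u))]@c['R'].T
def onz(c,px,z):
    r=ray(c,px); return c['o']+r*((z-c['o'][2])/r[:,2])[:,None]
def proj(c,P):
    rv=cv2.Rodrigues(c['R'].T)[0]; return cv2.projectPoints(np.array(P,float).reshape(-1,1,3),rv,-c['R'].T@c['o'],c['K'],c['d'])[0].reshape(-1,2)
E
python3 - <<'E'
from h import *
for n in('side','top'):
    c=read_camera(n); print(n,c['origin'],c['attitude'],c['fx'],c['dist']); cv2.imwrite(f'pics/{n}0.png',c['color'])
print(readout.read_state())
E
```

```text
side [ 0.30666482 -0.5685257   0.88454683] [-2.40746291  0.49853121 -0.15769522] 391.2650721686022 [-0.06966976  0.          0.          0.          0.        ]
top [ 0.40490221 -0.00345902  1.51851114] [-2.14918436  2.21071232 -0.09577295] 458.22431685596626 [-0.06266556  0.          0.          0.          0.        ]
{'time': 0.1, 'q': array([ 1.06408278e+00,  2.64699571e-01,  1.60523212e+00, -2.54453925e-05,
        1.27370747e+00, -3.68585673e-02]), 'joint_vel': array([-0.00078544, -0.00131584, -0.00416149, -0.00052114, -0.00062142,
        0.00025488]), 'joint_torque': array([ 2.87678513e-04, -5.16707146e+01, -3.68590772e+01, -9.86868554e-05,
        6.35147357e-03, -6.38684719e-05]), 'tool_pos': array([0.30529147, 0.60131451, 0.2470747 ]), 'tcp_rot': array([-0.73114207, -3.05478667,  0.00310638]), 'wrist_force': array([-0.8405129 , -0.88537881, -0.53101215]), 'torque': array([0.03300328, 0.05006464, 0.00531451]), 'grip_force': 0.0, 'width': 0.9975374287353085}
```

View pics/side0.png

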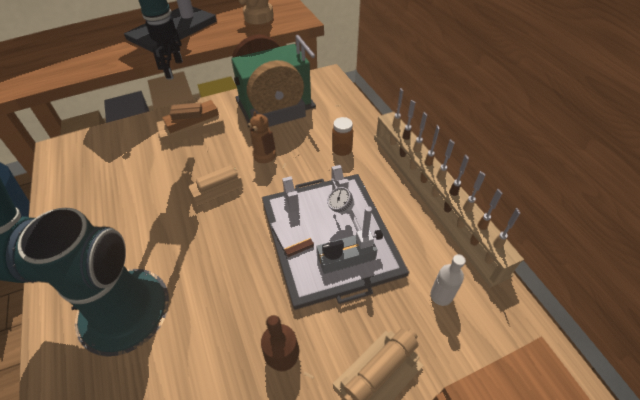

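View pics/top0.png

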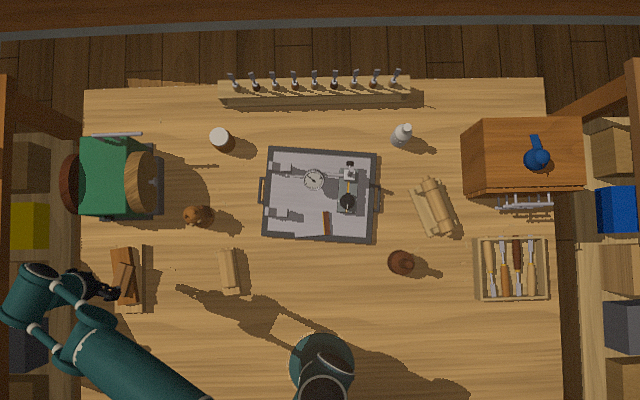

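The top view has +x up and +y left. The plate is around (320,195), the spindle in its rack near (435,207), the dial near (314,180) and the knob near (347,203). I'll zoom in on both views.

```bash
python3 - <<'E'
from h import *
a=cv2.imread('pics/top0.png')[135:255,250:470]; b=cv2.imread('pics/side0.png')
cv2.imwrite('pics/topc.png',cv2.resize(a,(792,432),interpolation=cv2.INTER_CUBIC))
cv2.imwrite('pics/sidec.png',cv2.resize(b[150:310,250:430],(675,600),interpolation=cv2.INTER_CUBIC))
E
```

```text
(no output)
```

View pics/topc.png

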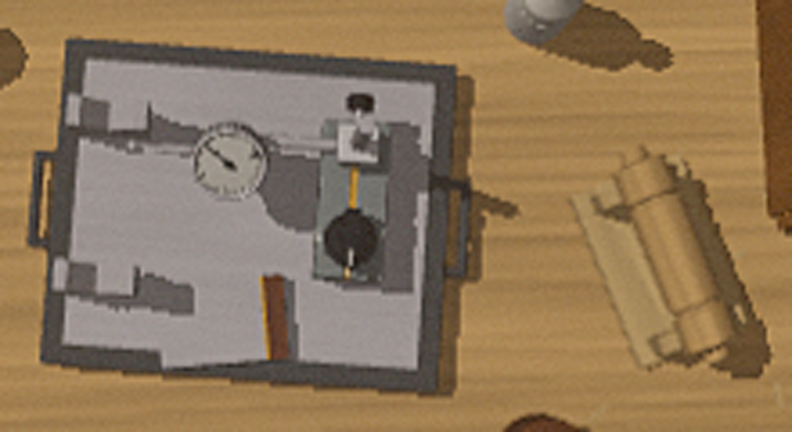

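View pics/sidec.png

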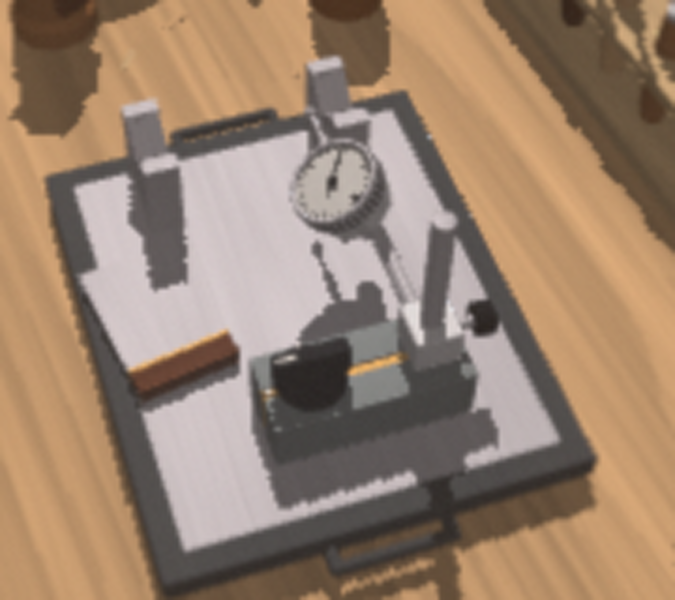

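The crops show these points (crop pixels):
- **Plate corners, top crop:** about (67,38), (457,67), (437,395), (42,362).
- **V-blocks:** near (108,112) and (97,278).
- **Dial and plunger tip:** dial near (229,160), plunger tip near (133,147).
- **Knob and spindle:** knob disc near (350,238). The spindle runs from (635,150) to (715,350).
- **Pointer and zero, side crop:** the pointer is up at (341,150). The wedge seems to be at (357,198).

```bash
cat >> h.py <<'E'
def tc(p): return (np.array(p,float)+.5)/3.6-.5+[250,135]
def sc(p): return (np.array(p,float)+.5)/3.75-.5+[250,150]
def tri(c1,p1,c2,p2):
    r1=ray(c1,p1)[0];r2=ray(c2,p2)[0];A=np.c_[r1,-r2];s=np.linalg.lstsq(A,c2['o']-c1['o'],rcond=None)[0]
    a=c1['o']+r1*s[0];b=c2['o']+r2*s[1];return (a+b)/2,np.linalg.norm(a-b)
E
python3 - <<'E'
from h import *
np.set_printoptions(precision=4,suppress=True)
T=cam('top');S=cam('side')
c=onz(T,tc([(67,38),(457,67),(437,395),(42,362)]),.03)[:,:2]; print('top corners',c)
s=onz(S,sc([(405,92),(595,460),(165,592),(47,178)]),.03)[:,:2]; print('side corners',s)
for k in (c,s):
    m=k.mean(0); d=(k[0]-k[3])+(k[1]-k[2]); e=(k[0]-k[1])+(k[3]-k[2])
    print(m,np.degrees(np.arctan2(d[1],d[0])),np.degrees(np.arctan2(-e[0],e[1])),np.hypot(*d)/2,np.hypot(*e)/2)
print('knob disc',onz(T,tc([(350,238)]),.083)); print('post base',onz(T,tc([(360,142)]),.110))
print('dial',tri(T,tc([(229,160)]),S,sc([(336,183)])))
print('spindle ends',onz(T,tc([(637,150),(716,350)]),.065))
print('body corners',onz(T,tc([(614,187),(677,168),(735,332),(682,352)]),.07))
E
```

```text
top corners [[ 0.7236  0.1526]
 [ 0.6867 -0.2037]
 [ 0.3884 -0.1741]
 [ 0.4281  0.1807]]
side corners [[ 0.724   0.1514]
 [ 0.6877 -0.202 ]
 [ 0.3934 -0.1755]
 [ 0.4306  0.1809]]
[ 0.5567 -0.0111] -5.55261315194932 -6.14353351142189 0.2982869751600021 0.3575968670204174
[ 0.5589 -0.0113] -5.448052123798037 -5.908586612327466 0.29517757395442196 0.35680670665345177
knob disc [[ 0.5278 -0.097   0.083 ]]
post base [[ 0.6083 -0.1066  0.11  ]]
dial (array([0.5926, 0.0065, 0.1341]), np.float64(0.00010163896339004151))
spindle ends [[ 0.601  -0.3571  0.065 ]
 [ 0.4209 -0.419   0.065 ]]
body corners [[ 0.5678 -0.3337  0.07  ]
 [ 0.5832 -0.3909  0.07  ]
 [ 0.4361 -0.4353  0.07  ]
 [ 0.42   -0.3872  0.07  ]]
```

```bash
cat >> h.py <<'E'
np.set_printoptions(precision=4,suppress=True)
def go(p,yaw=None,rot=None):
    "delta in tool frame to world TCP p, with tool y at world yaw (deg) pointing down, or rotation rot"
    s=readout.read_state(); A=R.from_rotvec(s['tcp_rot'])
    if yaw is not None:
        a=np.radians(yaw); y=np.array([np.cos(a),np.sin(a),0]); z=np.array([0,0,-1.]); rot=R.from_matrix(np.c_[np.cross(y,z),y,z])
    print('delta',A.inv().apply(np.array(p)-s['tool_pos']).round(4),np.degrees((A.inv()*rot).as_rotvec()).round(2),'at',s['tool_pos'],'t',s['time'],'w',s['width'])
E
python3 - <<'E'
from h import *
T=cv2.imread('pics/top0.png')[170:250,400:470];S=cv2.imread('pics/side0.png')[320:400,325:425]
a=cv2.resize(T,None,fx=5,fy=5,interpolation=cv2.INTER_CUBIC);b=cv2.resize(S,None,fx=4,fy=5,interpolation=cv2.INTER_CUBIC)
cv2.imwrite('pics/spin.png',np.hstack([a,b]))
go((.503,-.388,.28),-71)
E
```

```text
delta [-0.6241 -0.7929 -0.0315] [ -0.04   0.1  134.08] at [0.3054 0.6015 0.2474] t 0.2 w 1.0002091654148553
```

View pics/spin.png

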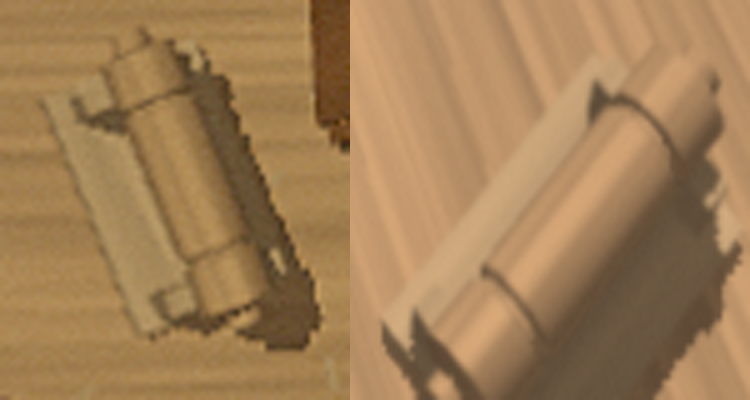

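The left part of the crop (5x, top view) shows the spindle body ends near (145,65) and (236,308). The rack base's visible edge runs from (42,95) to (150,335).

```bash
python3 - <<'E'
from h import *
T=cam('top'); f=lambda p:(np.array(p,float)+.5)/5-.5+[400,170]
e=onz(T,f([(42,95),(150,335)]),.012); d=(e[0]-e[1])/np.linalg.norm(e[0]-e[1]); n=np.array([d[1],-d[0],0])
print('rack',e.mean(0)+n*.055,np.degrees(np.arctan2(d[1],d[0])),np.linalg.norm(e[0]-e[1]))
b=onz(T,f([(105,72),(185,60),(270,292),(200,318)]),.07); print('body',b.mean(0))
g=onz(T,f([(130,105),(195,88),(190,262),(248,240)]),.072); print('grooves',g.mean(0))
s=onz(T,f([(132,33)]),.068); print('stub',s)
k=b[0]+b[1]-b[2]-b[3]; print('yaw',np.degrees(np.arctan2(k[1],k[0])),np.linalg.norm(k)/2, 'centre from stub', s-d*.1)
E
```

```text
rack [ 0.5087 -0.3892  0.012 ] 21.85726491475214 0.1733160792735247
body [ 0.5021 -0.3865  0.07  ]
grooves [ 0.5093 -0.3868  0.072 ]
stub [[ 0.6009 -0.3545  0.068 ]]
yaw 18.049814036750192 0.1621703458282461 centre from stub [[ 0.5081 -0.3917  0.068 ]]
```

Emit:
jog_arm(deltas=[-0.624,-0.793,-0.06,0,0,134,1,-0.624,-0.793,-0.06,0,0,134,1,-0.624,-0.793,-0.06,0,0,134,1,-0.624,-0.793,-0.06,0,0,134,1,-0.624,-0.793,-0.06,0,0,134,1,-0.624,-0.793,-0.06,0,0,134,1,-0.624,-0.793,-0.06,0,0,134,1,-0.624,-0.793,-0.06,0,0,134,1])

```text
time: 1.05
tool_pos: [0.3836, 0.2084, 0.2723]
tcp_rot: [2.334, 2.102, 0.001]
wrist_force: [1.2, -0.4, -0.4]
width: 0.999
grip_force: 0.0
```

```bash
python3 - <<'E'
from h import *
go((.508,-.388,.26),-70)
E
```

```text
delta [-0.5802  0.1859  0.0123] [ 0.03 -0.04 64.02] at [0.3836 0.2084 0.2723] t 1.05 w 0.9994504473231798
```

Emit:
jog_arm(deltas=[-0.58,0.186,0.012,0,0,64,1,-0.58,0.186,0.012,0,0,64,1,-0.58,0.186,0.012,0,0,64,1,-0.58,0.186,0.012,0,0,64,1,-0.58,0.186,0.012,0,0,64,1,-0.58,0.186,0.012,0,0,64,1,-0.58,0.186,0.012,0,0,64,1,-0.58,0.186,0.012,0,0,64,1])

```text
time: 1.85
tool_pos: [0.4675, -0.1829, 0.2644]
tcp_rot: [3.093, 0.546, 0.001]
wrist_force: [0.6, 0.8, -0.6]
width: 1.003
grip_force: 0.0
```

Emit:
jog_arm(deltas=[0,0,0,0,0,0,1])

```text
time: 1.95
tool_pos: [0.4681, -0.1861, 0.264]
tcp_rot: [3.092, 0.543, -0.0]
wrist_force: [-0.1, 0.3, -0.8]
width: 1.004
grip_force: 0.0
```

```bash
python3 - <<'E'
from h import *
go((.508,-.388,.063),-70)
E
```

```text
delta [-0.0312  0.203   0.2015] [ 0.14  0.03 -0.07] at [ 0.4681 -0.1861  0.264 ] t 1.95 w 1.003535091168755
```

Emit:
jog_arm(deltas=[-0.031,0.203,0.06,0,0,0,1,-0.031,0.203,0.06,0,0,0,1,-0.031,0.203,0.06,0,0,0,1,-0.031,0.203,0.06,0,0,0,1,-0.031,0.203,0.06,0,0,0,1,-0.031,0.203,0.09,0,0,0,1,-0.031,0.203,0.09,0,0,0,1])

```text
time: 2.65
tool_pos: [0.5067, -0.3794, 0.1697]
tcp_rot: [-3.085, -0.553, 0.008]
wrist_force: [-0.1, 0.0, -0.6]
width: 1.002
grip_force: 0.0
```

```bash
python3 - <<'E'
from h import *
go((.508,-.388,.063),-70)
S=cam('side'); im=S['color'][270:400,300:460]; cv2.imwrite('pics/sp2.png',cv2.resize(im,None,fx=4.5,fy=4.5,interpolation=cv2.INTER_CUBIC))
print(proj(S,[(.508,-.388,.065)])-[300,270])
E
```

```text
delta [-0.0013  0.0093  0.1067] [-0.45  0.24  0.33] at [ 0.5067 -0.3794  0.1697] t 2.65 w 1.0017352287893666
[[82.0209 97.7772]]
```

View pics/sp2.png

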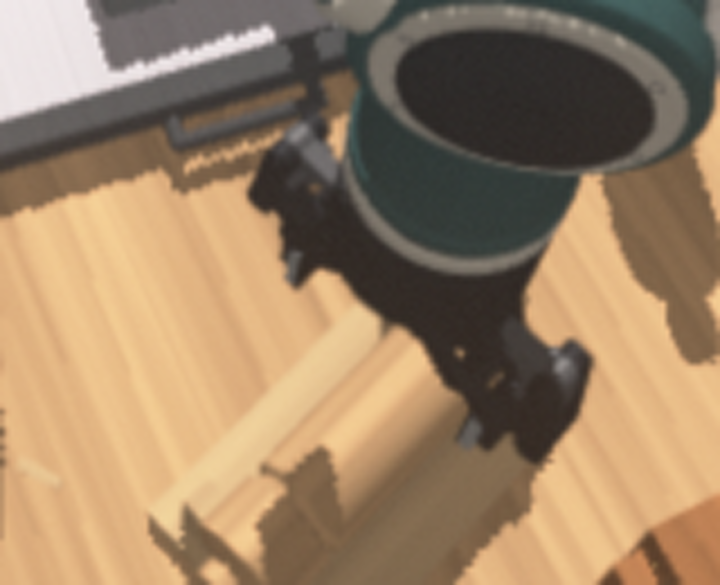

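The gripper stands square over the spindle, with its fingers either side near (300,270) and (470,430). I'll go partway down, settle and check.

Emit:
jog_arm(deltas=[0,0,0.03,0,0,0,1,0,0,0.05,0,0,0,1,0,0,0.05,0,0,0,1])

```text
time: 3.0
tool_pos: [0.5077, -0.3793, 0.1224]
tcp_rot: [-3.088, -0.556, 0.005]
wrist_force: [-0.4, 0.9, -0.7]
width: 0.999
grip_force: 0.0
```

```bash
python3 - <<'E'
from h import *
go((.508,-.388,.063),-70)
E
```

```text
delta [-0.0026  0.0085  0.0594] [-0.26  0.14  0.41] at [ 0.5077 -0.3793  0.1224] t 3.0 w 0.9991666977306518
```

Emit:
jog_arm(deltas=[-0.0025,0.0085,0.02,0,0,0.4,1,-0.0025,0.0085,0.059,0,0,0.4,1,-0.0025,0.0085,0.059,0,0,0.4,1,-0.0025,0.0085,0.059,0,0,0.4,1,-0.0025,0.0085,0.059,0,0,0.4,0,-0.0025,0.0085,0.059,0,0,0.4,-1,-0.0025,0.0085,0.059,0,0,0.4,-1,-0.0025,0.0085,0.059,0,0,0.4,-1], squeeze=35)

```text
time: 3.8
tool_pos: [0.508, -0.3844, 0.0677]
tcp_rot: [-3.082, -0.54, 0.005]
wrist_force: [-7.2, 19.8, 17.2]
width: 0.569
grip_force: 34.2
```

Emit:
jog_arm(deltas=[0,0,0,0,0,0,-1,0,0,0,0,0,0,-1,0,0,0,0,0,0,-1,0,0,0,0,0,0,-1])

```text
time: 4.2
tool_pos: [0.508, -0.3843, 0.0677]
tcp_rot: [-3.082, -0.54, 0.005]
wrist_force: [-8.1, 20.5, 18.2]
width: 0.576
grip_force: 34.2
```

Emit:
jog_arm(deltas=[0,-0.0035,-0.004,0,0,0,-1,0,-0.0035,-0.015,0,0,0,-1,0,-0.0035,-0.05,0,0,0,-1,0,-0.0035,-0.1,0,0,0,-1,0,-0.0035,-0.15,0,0,0,-1,0,-0.0035,-0.2,0,0,0,-1,0,-0.0035,-0.24,0,0,0,-1,0,-0.0035,-0.24,0,0,0,-1])

```text
time: 5.0
tool_pos: [0.5115, -0.3906, 0.3161]
tcp_rot: [3.081, 0.541, 0.017]
wrist_force: [0.1, -0.8, -3.7]
width: 0.569
grip_force: 37.9
```

```bash
python3 - <<'E'
from h import *
S=cam('side');T=cam('top')
p=readout.read_state()['tool_pos']
for n,c in (('s',S),('t',T)):
    u=proj(c,p)[0].astype(int); x=max(0,min(520,u[0]-60)); y=max(0,min(280,u[1]-60))
    print(n,u,x,y); globals()[n]=cv2.resize(c['color'][y:y+120,x:x+120],(400,400),interpolation=cv2.INTER_CUBIC)
cv2.imwrite('pics/l.png',np.hstack([s,t]))
go((.5,-.3,.3),-95.8)
E
```

```text
s [400 319] 340 259
t [461 197] 401 137
delta [ 0.0217 -0.0861  0.0073] [ 0.2  -0.17 25.71] at [ 0.5089 -0.3883  0.3076] t 5.1 w 0.5745196317630193
```

View pics/l.png

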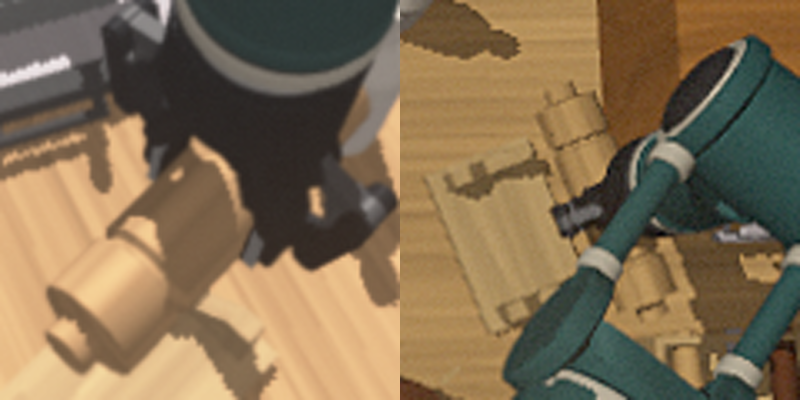

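The spindle is held square. In the top half its back stub tip is at local (165,87). In the side half its front stub face is at about (68,347).

```bash
python3 - <<'E'
from h import *
S=cam('side');T=cam('top'); f=lambda p,o:(np.array(p,float)+.5)/3.3333-.5+o
s=readout.read_state(); p=s['tool_pos']; A=R.from_rotvec(s['tcp_rot'])
for c,px,o in((T,(165,87),[401,137]),(S,(68,347),[340,259]),(T,(252,310),[401,137])):
    q=onz(c,f([px],o),p[2]+.002)[0]; print(q, A.inv().apply(q-p))
print(p)
E
```

```text
[ 0.6037 -0.3646  0.305 ] [ 0.0982  0.0118 -0.0022]
[ 0.4233 -0.4216  0.305 ] [-0.0909  0.004  -0.0018]
[ 0.4218 -0.4255  0.305 ] [-0.0936  0.0071 -0.0018]
[ 0.5074 -0.3869  0.303 ]
```

```bash
python3 - <<'E'
from h import *
T=cam('top');S=cam('side')
C=np.array([.558,-.011,0]); a=np.radians(-5.8); X=np.array([np.cos(a),np.sin(a),0]);Y=np.array([-np.sin(a),np.cos(a),0])
v=onz(T,tc([(95,278),(107.5,111.5)]),.1); print('vees',v,v.mean(0),np.linalg.norm(v[0]-v[1]))
w=onz(S,sc([(140,107),(161,163),(326,66),(350,117)]),.1); print('side prongs tops',w,w.mean(0))
for n,q in(('vee',v.mean(0)),('veeS',w.mean(0)),('dial',np.array([.5926,.0065,0])),('knob',np.array([.5278,-.097,0])),('post',np.array([.6083,-.1066,0]))):
    print(n,(q-C)@X,(q-C)@Y)
print('tip',tri(T,tc([(133,147)]),S,sc([(318,120)])))
go((.5,-.2,.30),-95.8)
E
```

```text
vees [[0.498  0.125  0.1   ]
 [0.6426 0.1112 0.1   ]] [0.5703 0.1181 0.1   ] 0.14532255337766117
side prongs tops [[0.5046 0.1578 0.1   ]
 [0.4995 0.1    0.1   ]
 [0.6476 0.1409 0.1   ]
 [0.6417 0.086  0.1   ]] [0.5734 0.1212 0.1   ]
vee -0.0007963453771986453 0.1296533067155142
veeS 0.0019333587939357434 0.13304596116865322
dial 0.03265438732477448 0.020906960287033732
knob -0.021354555848896024 -0.08861164113420077
post 0.05970348166477762 -0.09002746401572996
tip (array([0.6133, 0.0883, 0.1061]), np.float64(0.006824725921362823))
delta [ 0.0568 -0.1779  0.0025] [-0.22  0.22 25.72] at [ 0.5072 -0.3866  0.3019] t 5.3 w 0.5745914157766773
```

```bash
python3 - <<'E'
from h import *
go((.5685,.119,.30),-95.8)
E
```

```text
delta [ 0.2299 -0.4545  0.0033] [-0.22  0.22 25.72] at [ 0.5072 -0.3866  0.3019] t 5.3 w 0.5745914157766773
```

Emit:
jog_arm(deltas=[0.01,-0.02,0,-0.1,0.1,2,-1,0.03,-0.06,0,-0.2,0.2,6,-1,0.05,-0.1,0,-0.2,0.2,12,-1,0.07,-0.14,0,-0.2,0.2,18,-1,0.09,-0.18,0,-0.2,0.2,25.7,-1,0.11,-0.22,0,-0.2,0.2,25.7,-1,0.13,-0.26,0,-0.2,0.2,25.7,-1,0.15,-0.3,0,-0.2,0.2,25.7,-1])

```text
time: 6.1
tool_pos: [0.5462, -0.0524, 0.3029]
tcp_rot: [3.135, -0.158, 0.001]
wrist_force: [-0.0, -0.7, -3.7]
width: 0.571
grip_force: 37.8
```

```bash
python3 - <<'E'
from h import *
go((.5685,.119,.30),-95.8)
E
```

```text
delta [ 0.0049 -0.1728  0.0025] [ 0.14 -0.04  0.02] at [ 0.5462 -0.0524  0.3029] t 6.1 w 0.5708711719892128
```

Emit:
jog_arm(deltas=[0.003,-0.04,0,0,0,0,-1,0.004,-0.08,0,0,0,0,-1,0.004,-0.12,0,0,0,0,-1,0.004,-0.15,0,0,0,0,-1,0.004,-0.162,0,0,0,0,-1,0.004,-0.162,0.05,0,0,0,-1,0.004,-0.162,0.08,0,0,0,-1,0.004,-0.162,0.08,0,0,0,-1])

```text
time: 6.9
tool_pos: [0.5628, 0.1052, 0.2171]
tcp_rot: [3.131, -0.158, -0.016]
wrist_force: [-1.5, -0.3, -4.4]
width: 0.576
grip_force: 37.7
```

```bash
python3 - <<'E'
from h import *
S=cam('side');cam('side')
go((.5685,.119,.115),-95.8)
im=S['color'][120:250,230:400]
cv2.imwrite('pics/seat1.png',cv2.resize(im,None,fx=4.5,fy=4.5,interpolation=cv2.INTER_CUBIC))
E
```

```text
delta [-0.     -0.0139  0.1085] [ 0.21 -0.07  0.  ] at [0.5671 0.1056 0.2236] t 7.0 w 0.5705630747559891
```

View pics/seat1.png

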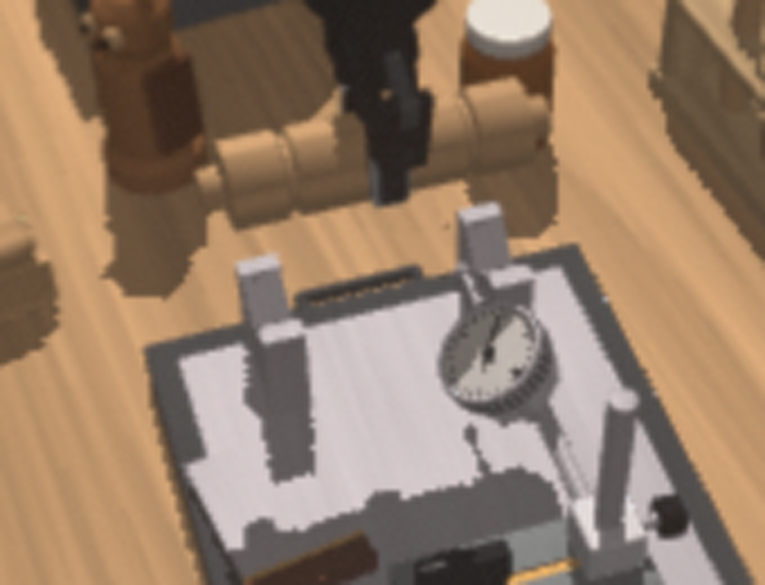

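The side crop shows the spindle stub tips near (203,187) and (547,122). The V-block prong tops are at about (260,266), (283,331), (481,212) and (508,277).

```bash
python3 - <<'E'
from h import *
S=cam('side'); f=lambda p:(np.array(p,float)+.5)/4.5-.5+[230,120]
s=readout.read_state(); p=s['tool_pos']; A=R.from_rotvec(s['tcp_rot'])
# stub tips and body end silhouettes
for px in((203,187),(547,122)):
    q=onz(S,f([px]),.2256)[0]; print(q,A.inv().apply(q-p))
w=onz(S,f([(260,266),(283,331),(481,212),(508,277)]),.1); print(w,w.mean(0)); print(p)
E
```

```text
[0.4652 0.1069 0.2256] [-0.1029  0.0093 -0.0005]
[0.6564 0.0781 0.2256] [0.0903 0.0186 0.0005]
[[0.505  0.1554 0.1   ]
 [0.4993 0.0998 0.1   ]
 [0.6483 0.1428 0.1   ]
 [0.64   0.0854 0.1   ]] [0.5731 0.1208 0.1   ]
[0.5685 0.1058 0.2256]
```

```bash
python3 - <<'E'
from h import *
go((.569,.1195,.145),-95.8)
E
```

```text
delta [-0.0013 -0.0139  0.0806] [ 0.15 -0.29 -0.01] at [0.5685 0.1058 0.2256] t 7.05 w 0.5733034401970689
```

Emit:
jog_arm(deltas=[-0.001,-0.014,0.01,0.1,-0.3,0,-1,-0.001,-0.014,0.03,0.1,-0.3,0,-1,-0.001,-0.014,0.05,0.1,-0.3,0,-1,-0.001,-0.014,0.07,0.1,-0.3,0,-1,-0.001,-0.014,0.08,0.1,-0.3,0,-1,-0.001,-0.014,0.08,0.1,-0.3,0,-1])

```text
time: 7.65
tool_pos: [0.5681, 0.1203, 0.144]
tcp_rot: [3.137, -0.158, -0.004]
wrist_force: [-1.2, -1.1, -4.1]
width: 0.571
grip_force: 37.8
```

Emit:
jog_arm(deltas=[0,0,0,0,0,0,-1])

```text
time: 7.75
tool_pos: [0.5695, 0.1204, 0.1459]
tcp_rot: [3.137, -0.158, 0.001]
wrist_force: [0.4, 0.4, -3.7]
width: 0.571
grip_force: 37.8
```

```bash
python3 - <<'E'
from h import *
go((.569,.1195,.115),-95.8); print(readout.read_state()['tcp_rot'],readout.read_state()['wrist_force'])
E
```

```text
delta [-0.0004  0.0009  0.0309] [ 0.02 -0.04  0.03] at [0.5695 0.1204 0.1459] t 7.75 w 0.5713137076778916
[ 3.1373 -0.1581  0.001 ] [ 0.409   0.3502 -3.7377]
```

Emit:
jog_arm(deltas=[0,0,0.005,0,0,0,-1,0,0,0.01,0,0,0,-1,0,0,0.015,0,0,0,-1,0,0,0.019,0,0,0,-1,0,0,0.022,0,0,0,-1,0,0,0.024,0,0,0,-1,0,0,0.025,0,0,0,-1,0,0,0.025,0,0,0,-1])

```text
time: 8.55
tool_pos: [0.5685, 0.1201, 0.1196]
tcp_rot: [3.137, -0.158, -0.002]
wrist_force: [0.7, 2.2, -4.1]
width: 0.574
grip_force: 38.0
```

Emit:
jog_arm(deltas=[0,0,0.001,0,0,0,-1,0,0,0.001,0,0,0,-1,0,0,0.002,0,0,0,-1,0,0,0.002,0,0,0,-1])

```text
time: 8.95
tool_pos: [0.5686, 0.1201, 0.1177]
tcp_rot: [3.137, -0.158, -0.001]
wrist_force: [0.2, 1.6, -2.9]
width: 0.572
grip_force: 38.0
```

Emit:
jog_arm(deltas=[0,0,0.001,0,0,0,-1,0,0,0.001,0,0,0,-1])

```text
time: 9.15
tool_pos: [0.5686, 0.1201, 0.1166]
tcp_rot: [3.137, -0.158, -0.001]
wrist_force: [1.1, 1.1, -3.4]
width: 0.573
grip_force: 38.0
```

Emit:
jog_arm(deltas=[0,0,0.001,0,0,0,-1,0,0,0.001,0,0,0,-1])

```text
time: 9.35
tool_pos: [0.5687, 0.1204, 0.1161]
tcp_rot: [3.137, -0.158, -0.001]
wrist_force: [-0.0, 2.4, -0.5]
width: 0.572
grip_force: 38.3
```

Emit:
jog_arm(deltas=[0,0,0.0007,0,0,0,-1,0,0,0.0007,0,0,0,-1])

```text
time: 9.55
tool_pos: [0.5688, 0.1205, 0.1158]
tcp_rot: [3.138, -0.158, -0.001]
wrist_force: [-0.9, 4.1, 3.9]
width: 0.57
grip_force: 38.7
```

Emit:
jog_arm(deltas=[0,0,0,0,0,0,-0.1,0,0,0,0,0,0,0.1,0,0,0,0,0,0,0.25,0,0,0,0,0,0,0.4,0,0,0,0,0,0,0.6,0,0,0,0,0,0,0.6,0,0,0,0,0,0,0.6])

```text
time: 10.25
tool_pos: [0.5684, 0.1197, 0.1147]
tcp_rot: [3.136, -0.158, -0.002]
wrist_force: [0.1, 0.5, -0.3]
width: 0.801
grip_force: 0.0
```

Emit:
jog_arm(deltas=[0,0,-0.02,0,0,0,0.6,0,0,-0.05,0,0,0,0.6,0,0,-0.1,0,0,0,0.6,0,0,-0.14,0,0,0,0.6,0,0,-0.18,0,0,0,0.6,0,0,-0.18,0,0,0,0.6])

```text
time: 10.85
tool_pos: [0.5723, 0.1207, 0.3031]
tcp_rot: [-3.136, 0.158, -0.019]
wrist_force: [0.2, 0.0, 0.4]
width: 0.798
grip_force: 0.0
```

```bash
python3 - <<'E'
from h import *
S=cam('side')
cv2.imwrite('pics/full9.png',S['color'])
cv2.imwrite('pics/seat2.png',cv2.resize(S['color'][155:275,260:410],(750,600),interpolation=cv2.INTER_CUBIC))
s=readout.read_state(); print(s['tool_pos'],s['time'],s['width'])
E
```

```text
[0.5709 0.1204 0.2996] 10.9 0.7964327130145737
```

View pics/seat2.png

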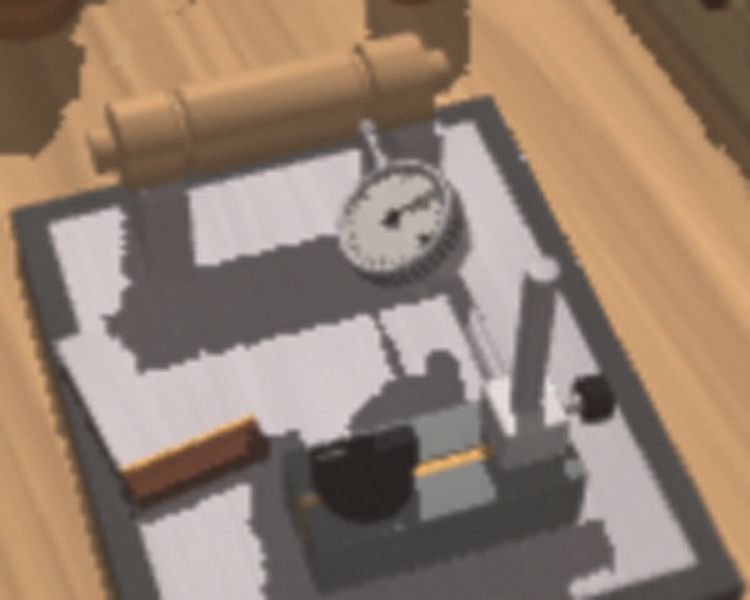

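The crop shows the spindle lying in both blocks, with stub tips at about (92,150) and (452,66). The plunger tip bears on it at (368,125). On the dial the centre is (393,217), the pointer goes towards (432,197) and the zero wedge is near (426,240).

```bash
cat >> h.py <<'E'
a_=np.radians(-5.8); X=np.array([np.cos(a_),np.sin(a_),0]);Y=np.array([-np.sin(a_),np.cos(a_),0]);Z=np.array([0,0,1.])
N=-.5*X+.866*Z; U=Y*-1; V=np.cross(N,U)   # dial plane: U to the right (-y), V up, seen from front
DC=np.array([.5926,.0065,.1341])
def ondial(c,px,D=DC):
    r=ray(c,px); P=c['o']+r*(((D-c['o'])@N)/(r@N))[:,None]; return np.c_[(P-D)@U,(P-D)@V]*1000
E
python3 - <<'E'
from h import *
S=cam('side'); f=lambda p:(np.array(p,float)+.5)/5-.5+[260,155]
e=onz(S,f([(92,150),(452,66)]),.112); print('ends',e,e.mean(0),(e.mean(0)-[.5731,.1208,0])@X, (e[1]-e[0])@X)
# contour-free body corner check: body ends top rims
im=cv2.imread('pics/full9.png'); g=cv2.cvtColor(im,cv2.COLOR_BGR2GRAY)
q=ondial(S,f([(393,217),(432,197),(426,240)])); print(q); 
# refine: rectify dial
h=40; gr=np.mgrid[-h:h+1,-h:h+1]; uu=gr[1]/1000*1.0; vv=-gr[0]/1000
P=DC+uu[...,None]*U+vv[...,None]*V; m=proj(S,P.reshape(-1,3)).astype(np.float32)
r=cv2.remap(g,m[:,0].reshape(81,81),m[:,1].reshape(81,81),cv2.INTER_CUBIC)
cv2.imwrite('pics/dial.png',cv2.resize(r,(650,567),interpolation=cv2.INTER_CUBIC)); print(readout.read_state()['time'])
E
```

```text
ends [[0.4714 0.1342 0.112 ]
 [0.6756 0.1129 0.112 ]] [0.5735 0.1235 0.112 ] 0.00011056493295449811 0.2053132565583646
[[-2.9128 -1.9418]
 [-0.2862 20.6238]
 [20.616   8.5775]]
10.95
```

View pics/dial.png

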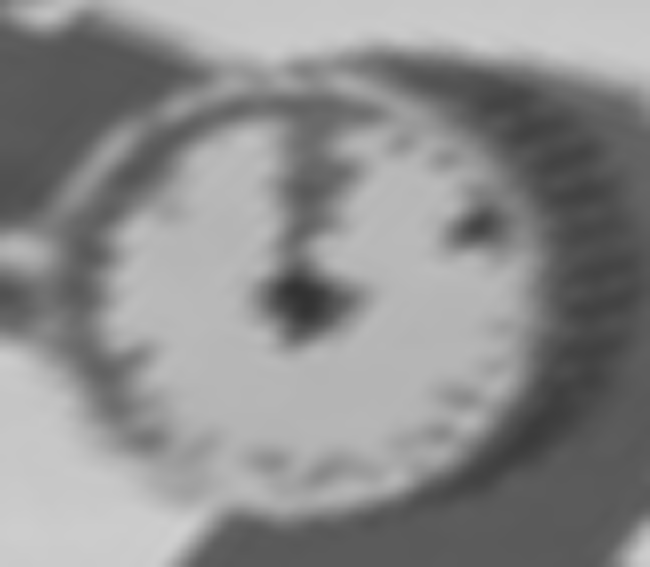

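The rectified dial shows the pointer about 2.5° clockwise of up (312,160) and the zero wedge about 63° clockwise at (478,222). The bezel therefore needs about 61° anticlockwise. The spindle's ends put it within about 1 mm of centre. I'll do the knob next.

```bash
python3 - <<'E'
from h import *
go((.5275,-.0975,.29),84.2); print(readout.read_state()['q'])
E
```

```text
delta [-0.0198  0.2208  0.0066] [   0.19    0.02 -179.98] at [0.5695 0.1202 0.2966] t 10.95 w 0.7987917575496263
[ 0.1656  0.0607  1.7493 -0.0007  1.3296  1.8374]
```

Emit:
jog_arm(deltas=[0,0.04,0,0,0,-8,0.6,-0.004,0.08,0,0,0,-16,0.6,-0.008,0.12,0,0,0,-24,0.6,-0.012,0.16,0,0,0,-32,0.6,-0.016,0.2,0,0,0,-40,0.6,-0.02,0.221,0,0,0,-48,0.4,-0.02,0.221,0,0,0,-56,0.2,-0.02,0.221,0,0,0,-64,0])

```text
time: 11.75
tool_pos: [0.5249, -0.0986, 0.2924]
tcp_rot: [-2.739, -1.532, 0.008]
wrist_force: [0.3, -0.3, -0.7]
width: 0.501
grip_force: 0.0
```

Emit:
jog_arm(deltas=[0,0,0,0,0,-8,0,0,0,0,0,0,-16,0,0,0,0,0,0,-24,0,0,0,0,0,0,-32,0,0,0,0,0,0,-40,0,0,0,0,0,0,-48,0,0,0,0,0,0,-56,0,0,0,0,0,0,-64,0])

```text
time: 12.55
tool_pos: [0.5253, -0.0975, 0.2924]
tcp_rot: [-1.507, -2.751, 0.004]
wrist_force: [-0.6, -0.4, -0.0]
width: 0.496
grip_force: 0.0
```

Emit:
jog_arm(deltas=[0,0,0,0,0,-8,0,0,0,0,0,0,-16,0,0,0,0,0,0,-24,0,0,0,0,0,0,-32,0,0,0,0,0,0,-40,0,0,0,0,0,0,-48,0,0,0,0,0,0,-52,0,0,0,0,0,0,-52,0])

```text
time: 13.35
tool_pos: [0.5254, -0.0975, 0.2926]
tcp_rot: [-0.158, -3.132, 0.0]
wrist_force: [0.0, -0.4, -0.5]
width: 0.504
grip_force: 0.0
```

```bash
python3 - <<'E'
from h import *
go((.5275,-.0975,.125),84.2)
# knob check from saved side image: dark blob centroid and extent
S=cam('side'); im=cv2.imread('pics/full9.png'); g=im.max(2); 
roi=np.zeros_like(g); roi[236:265,318:348]=1
m=((g<55)&(roi>0)).astype(np.uint8); n,l,st,ce=cv2.connectedComponentsWithStats(m); k=1+st[1:,4].argmax(); print(st[k],ce[k])
T=cv2.imread('pics/top0.png'); g2=T.max(2); roi=np.zeros_like(g2); roi[190:215,335:360]=1
m=((g2<55)&(roi>0)).astype(np.uint8); n,l,st,c2=cv2.connectedComponentsWithStats(m); j=1+st[1:,4].argmax(); print(st[j],c2[j])
t=cam('top'); print(tri(t,[c2[j]],S,[ce[k]]), onz(t,[c2[j]],.09),onz(S,[ce[k]],.09))
print(proj(t,[(.5275,-.0975,.083),(.5275,-.0975,.108)]))
E
```

```text
delta [-0.003   0.0003  0.1676] [-0.02 -0.31  0.03] at [ 0.5254 -0.0975  0.2926] t 13.35 w 0.5037899969934556
[322 242  21  18 277] [332.6859 250.4693]
[340 193  15  17 114] [347.7368 200.9298]
(array([ 0.5271, -0.0996,  0.0847]), np.float64(0.00018006351241765304)) [[ 0.5266 -0.0992  0.09  ]] [[ 0.5258 -0.1027  0.09  ]]
[[347.0359 200.8515]
 [347.542  200.1489]]
```

Emit:
jog_arm(deltas=[-0.002,-0.001,0.04,0,0,0,0,-0.002,-0.001,0.08,0,0,0,0,-0.002,-0.001,0.12,0,0,0,0,-0.002,-0.001,0.15,0,0,0,0,-0.002,-0.001,0.17,0,0,0,0,-0.002,-0.001,0.18,0,0,0,0,-0.002,-0.001,0.184,0,0,0,0,-0.002,-0.001,0.184,0,0,0,0])

```text
time: 14.25
tool_pos: [0.5284, -0.0991, 0.1113]
tcp_rot: [-0.159, -3.136, 0.001]
wrist_force: [0.0, -0.7, 0.4]
width: 0.502
grip_force: 0.0
```

Emit:
jog_arm(deltas=[0,0,0,0,0,0,-0.3,0,0,0,0,0,0,-0.6,0,0,0,0,0,0,-1,0,0,0,0,0,0,-1,0,0,0,0,0,0,-1,0,0,0,0,0,0,-1,0,0,0,0,0,0,-1], squeeze=60)

```text
time: 14.95
tool_pos: [0.5298, -0.0958, 0.1132]
tcp_rot: [0.16, 3.135, 0.007]
wrist_force: [-0.2, 12.6, 4.6]
width: 0.13
grip_force: 60.9
```

Emit:
jog_arm(deltas=[0,0.0025,0,0,0,4,-1,0,0.0025,0,0,0,12,-1,0,0.0025,0,0,0,20,-1,0,0.002,0,0,0,28,-1,0.001,0.002,0,0,0,36,-1], squeeze=90)

```text
time: 15.45
tool_pos: [0.529, -0.0971, 0.1133]
tcp_rot: [1.127, 2.93, -0.001]
wrist_force: [1.9, -0.3, 2.1]
width: 0.12
grip_force: 90.3
```

Emit:
jog_arm(deltas=[0,0,0,0,0,8,-1,0,0,0,0,0,16,-1,0,0,0,0,0,24,-1])

```text
time: 15.75
tool_pos: [0.5281, -0.0977, 0.1133]
tcp_rot: [1.712, 2.632, -0.003]
wrist_force: [-4.3, -1.8, 6.2]
width: 0.125
grip_force: 90.8
```

```bash
python3 - <<'E'
from h import *
s=readout.read_state(); print(s['torque'],s['wrist_force']); go((.5275,-.0965,.113),-5.8)
E
```

```text
[-0.5169  0.7638 -0.0482] [-4.3425 -1.8354  6.214 ]
delta [ 0.0013 -0.0001  0.0003] [ 0.    0.15 29.73] at [ 0.5281 -0.0977  0.1133] t 15.75 w 0.12466909105564619
```

Emit:
jog_arm(deltas=[0,0,0,0,0,8,-1,0,0,0,0,0,16,-1,0,0,0,0,0,24,-1,0,0,0,0,0,29,-1,0,0,0,0,0,30,-1,0,0,0,0,0,30,-1])

```text
time: 16.35
tool_pos: [0.5268, -0.0978, 0.1133]
tcp_rot: [2.331, 2.106, -0.006]
wrist_force: [-6.2, -3.0, 8.5]
width: 0.118
grip_force: 91.2
```

```bash
python3 - <<'E'
from h import *
s=readout.read_state(); print(s['torque'],s['wrist_force'],s['q']); go((.5275,-.0965,.113),-5.8)
E
```

```text
[-0.4731  1.375  -0.1641] [-6.2278 -2.9955  8.4537] [-0.2283  0.1288  2.0306 -0.0035  0.9841 -0.1254]
delta [0.0014 0.0006 0.0003] [-0.13  0.15  0.01] at [ 0.5268 -0.0978  0.1133] t 16.35 w 0.11772387864136646
```

Emit:
jog_arm(deltas=[0,0,0,0,0,0,-0.8,0,0,0,0,0,0,-0.5,0,0,0,0,0,0,-0.2,0,0,0,0,0,0,0,0,0,0,0,0,0,0])

```text
time: 16.85
tool_pos: [0.5277, -0.0969, 0.1114]
tcp_rot: [2.33, 2.107, -0.001]
wrist_force: [0.1, 1.3, -0.6]
width: 0.497
grip_force: 0.0
```

Emit:
jog_arm(deltas=[0,0,-0.03,0,0,0,0,0,0,-0.07,0,0,0,0,0,0,-0.12,0,0,0,0,0,0,-0.17,0,0,0,0,0,0,-0.18,0,0,0,0,0,0,-0.18,0,0,0,0])

```text
time: 17.45
tool_pos: [0.5295, -0.0971, 0.2946]
tcp_rot: [2.327, 2.103, 0.004]
wrist_force: [1.0, 1.0, -0.6]
width: 0.497
grip_force: 0.0
```

```bash
python3 - <<'E'
from h import *
s=readout.read_state(); print(s['tool_pos'],s['q'],s['torque'])
S=cam('side'); cv2.imwrite('pics/full10.png',S['color'])
# predicted bar-top corners for on (bar along Y) and dark test
K=np.array([.5275,-.0975,.108])
for nm,A,B in(('off',X,Y),('on',Y,X)):
    P=[K+a*A for a in np.linspace(-.025,.025,11)]
    for f in('full9','full10'):
        g=cv2.imread(f'pics/{f}.png').max(2); q=proj(S,P).round().astype(int); print(nm,f,[int(g[v,u]) for u,v in q])
E
```

```text
[ 0.5295 -0.0971  0.2946] [-0.2271 -0.0257  1.8409 -0.001   1.3208 -0.1262] [0.0162 0.0615 0.0029]
off full9 [45, 45, 56, 52, 41, 42, 52, 54, 54, 56, 58]
off full10 [117, 62, 58, 44, 56, 58, 53, 74, 99, 141, 141]
on full9 [39, 40, 42, 40, 41, 42, 41, 101, 97, 139, 212]
on full10 [42, 59, 58, 59, 59, 58, 60, 73, 141, 152, 143]
```

```bash
python3 - <<'E'
from h import *
S=cam('side'); K=np.array([.5275,-.0975,.108])
for f in('full9','full10'):
    g=cv2.imread(f'pics/{f}.png').max(2)
    print(f,'rows: y from +44 down; cols: x -40..40')
    for y in range(44,-45,-4):
        q=proj(S,[K+x/1000*X+y/1000*Y for x in range(-40,41,4)]).astype(np.float32)
        v=cv2.remap(g,q[:,0],q[:,1],cv2.INTER_LINEAR).ravel(); print('%4d '%y,''.join('%4d'%t for t in v))
E
```

```text
full9 rows: y from +44 down; cols: x -40..40
  44   212 210 208 208 207 209 210 211 212 211 211 210 208 211 211 209 202 124 126 199 207
  40   212 209 208 207 206 209 210 211 212 212 212 212 209 211 210 209 205 129 116 198 208
  36   212 209 208 207 207 210 210 212 213 213 212 211 207 209 210 205 185 136 119 192 199
  32   211 209 207 207 207 210 212 213 213 213 212 211 209 208 202 141 110  98 100 109 128
  28   209 208 207 207 207 209 210 212 212 213 211 210 201 163 143 104  95  97  95  95  94
  24   199 205 200 201 206 209 210 211 212 213 208 192 132  98  96  95  94  96  96  94  95
  20   110 142 124 140 202 210 211 211 213 210 155 112  94  94  95  96  95  95  95  92  94
  16    91  94  94 128 201 209 209 211 210 179 113  95  94  95  95  96  95  95  95  94  94
  12    93  90  90 103 187 184 195 198 186 166 100  96  97  99  99 101  99 103 101 102 101
   8    89  77  74  79  91  85 108  82  92  83  69  85  89  92  91  89 101 125 133 133 128
   4    81  72  71  68  55  62  74  69  49  43  41  46  58  58  58  58  72 129 136 136 136
   0    75  71  72  62  45  58  63  62  47  41  41  44
[... 2476 characters left out ...]
 59  55  45  44  57  58  56  56  58  71 166 170 181 163 173 175
 -20    82 141 165  84  60  60  58  44  45  54  57  54  56  58 110 224 218 226 219 220 221
 -24    85 144 143  86  56  60  55  45  43  46  47  47  57  59 102 153 155 153 149 157 150
 -28    83 132 139  94  53  57  55  45  42  43  42  48  55  64 123 142 141 141 142 141 141
 -32    81 133 139 103  65  51  49  43  42  43  43  49  53 109 138 141 140 141 140 140 140
 -36    76 131 139 131  95  63  50  44  45  44  46  52  71 133 141 140 139 139 139 138 139
 -40    76 131 136 138 128  90  70  62  58  57  65  83 107 137 139 139 138 139 138 139 139
 -44    76 124 126 132 126 119  82  75  75  76 100 127 127 128 131 126 130 124 132 127 135
```

The knob bar now lies along y (dark strip at x −4…4, y −24…+24), so it is on. Next I'll work out the bezel angle and the approach.

```bash
cat >> h.py <<'E'
DC2=np.array([.5905,.008,.1337])
def rdial(ang): # tool z=-N, tool y = U turned by ang deg about tool z
    z=-N/np.linalg.norm(N); y=R.from_rotvec(z*np.radians(ang)).apply(U); return R.from_matrix(np.c_[np.cross(y,z),y,z])
def dialangles(c,img):
    g=cv2.cvtColor(img,cv2.COLOR_BGR2GRAY); n=160; k=4 # 4 px/mm
    yy,xx=np.mgrid[-n:n+1,-n:n+1]; P=DC+xx[...,None]/k/1000*U-yy[...,None]/k/1000*V
    m=proj(c,P.reshape(-1,3)).astype(np.float32).reshape(2*n+1,2*n+1,2)
    r=cv2.remap(g,m[...,0],m[...,1],cv2.INTER_CUBIC).astype(float)
    face=cv2.morphologyEx((r>130).astype(np.uint8),cv2.MORPH_OPEN,np.ones((9,9)))
    w=np.where((xx**2+yy**2<60**2),np.clip(130-r,0,None),0); hub=np.where((xx+12)**2+(yy-8)**2<24**2,np.clip(90-r,0,None),0)
    cx,cy=(hub*xx).sum()/hub.sum(),(hub*yy).sum()/hub.sum(); print('hub mm',cx/k,-cy/k)
    A=np.degrees(np.arctan2(xx-cx,-(yy-cy)));rho=np.hypot(xx-cx,yy-cy)/k
    for lo,hi in((8,14),(14,19),(19,23.5)):
        print(lo,hi,' '.join('%d:%d'%(a,r[(abs((A-a+180)%360-180)<3)&(rho>lo)&(rho<hi)].mean()) for a in range(-180,180,6)))
    return
E
python3 - <<'E'
from h import *
S=cam('side'); dialangles(S,S['color'])
go(DC2+.1*N,rot=rdial(30))
E
```

```text
hub mm -2.722734734077479 -2.399967170059094
8 14 -180:186 -174:185 -168:186 -162:187 -156:188 -150:188 -144:188 -138:189 -132:189 -126:189 -120:190 -114:190 -108:189 -102:190 -96:190 -90:190 -84:189 -78:188 -72:188 -66:187 -60:188 -54:188 -48:188 -42:187 -36:187 -30:184 -24:179 -18:166 -12:142 -6:118 0:108 6:115 12:132 18:152 24:170 30:182 36:190 42:192 48:190 54:190 60:189 66:188 72:186 78:184 84:183 90:183 96:185 102:186 108:187 114:187 120:187 126:187 132:187 138:187 144:187 150:187 156:186 162:186 168:186 174:186
14 19 -180:187 -174:187 -168:187 -162:187 -156:188 -150:188 -144:188 -138:188 -132:188 -126:189 -120:190 -114:189 -108:189 -102:192 -96:192 -90:191 -84:190 -78:189 -72:188 -66:187 -60:187 -54:185 -48:186 -42:187 -36:168 -30:143 -24:123 -18:107 -12:89 -6:70 0:56 6:56 12:68 18:90 24:114 30:131 36:149 42:177 48:191 54:191 60:189 66:185 72:188 78:191 84:189 90:188 96:188 102:188 108:188 114:187 120:187 126:187 132:187 138:187 144:187 150:187 156:187 162:187 168:186 174:186
19 23.5 -180:181 -174:172 -168:170 -162:180 -156:184 -150:177 -144:183 -138:182 -132:177 -126:177 -120:180 -114:154 -108:160 -102:185 -96:191 -90:187 -84:187 -78:186 -72:185 -66:190 -60:182 -54:165 -48:166 -42:144 -36:97 -30:61 -24:44 -18:39 -12:38 -6:38 0:40 6:43 12:46 18:48 24:53 30:62 36:88 42:147 48:183 54:183 60:145 66:120 72:162 78:186 84:190 90:188 96:186 102:185 108:187 114:185 120:179 126:167 132:176 138:183 144:181 150:181 156:186 162:185 168:176 174:176
delta [0.1104 0.0035 0.0684] [-18.23  31.6  116.76] at [ 0.5265 -0.0965  0.2887] t 17.6 w 0.4989897273742079
```

Emit:
jog_arm(deltas=[0.007,0,0,-1.2,2.1,7.8,0.2,0.015,0,0,-2.4,4.2,15.6,0.4,0.022,0,0,-3.6,6.3,23.4,0.6,0.029,0,0,-4.9,8.4,31.1,0.8,0.037,0,0,-6.1,10.5,38.9,1,0.044,0,0,-7.3,12.6,46.7,1,0.052,0,0,-8.5,14.7,54.5,1,0.059,0,0,-9.7,16.9,62.3,1])

```text
time: 18.4
tool_pos: [0.5322, -0.0376, 0.2876]
tcp_rot: [-2.983, -0.552, -0.476]
wrist_force: [-0.2, 0.3, -0.6]
width: 1.002
grip_force: 0.0
```

```bash
python3 - <<'E'
from h import *
S=cam('side'); dialangles(S,cv2.imread('pics/full9.png'))
go(DC2+.1*N,rot=rdial(30))
E
```

```text
hub mm -2.6533875675339997 -2.4399490778115878
8 14 -180:179 -174:179 -168:180 -162:180 -156:180 -150:181 -144:181 -138:182 -132:182 -126:181 -120:182 -114:182 -108:183 -102:183 -96:183 -90:183 -84:182 -78:182 -72:182 -66:182 -60:181 -54:181 -48:180 -42:180 -36:179 -30:178 -24:171 -18:158 -12:136 -6:114 0:105 6:111 12:128 18:147 24:165 30:175 36:183 42:184 48:183 54:183 60:182 66:181 72:179 78:177 84:177 90:177 96:179 102:179 108:180 114:180 120:181 126:181 132:180 138:180 144:180 150:180 156:180 162:179 168:179 174:179
14 19 -180:180 -174:179 -168:180 -162:180 -156:180 -150:181 -144:181 -138:181 -132:181 -126:182 -120:183 -114:182 -108:182 -102:183 -96:184 -90:184 -84:184 -78:182 -72:181 -66:181 -60:181 -54:179 -48:179 -42:181 -36:182 -30:183 -24:182 -18:172 -12:148 -6:117 0:99 6:99 12:110 18:136 24:170 30:183 36:183 42:183 48:184 54:183 60:182 66:177 72:181 78:184 84:182 90:181 96:180 102:180 108:179 114:180 120:180 126:180 132:180 138:180 144:180 150:180 156:180 162:180 168:180 174:180
19 23.5 -180:175 -174:165 -168:163 -162:172 -156:176 -150:170 -144:175 -138:176 -132:171 -126:170 -120:174 -114:151 -108:154 -102:178 -96:184 -90:180 -84:181 -78:179 -72:178 -66:183 -60:176 -54:159 -48:161 -42:172 -36:180 -30:184 -24:184 -18:184 -12:173 -6:138 0:112 6:115 12:139 18:154 24:168 30:180 36:182 42:183 48:183 54:175 60:136 66:114 72:157 78:179 84:182 90:181 96:178 102:176 108:179 114:178 120:173 126:162 132:170 138:175 144:174 150:173 156:178 162:176 168:169 174:170
delta [ 0.0042 -0.042   0.0725] [-8.52 14.77 53.79] at [ 0.5311 -0.0366  0.2871] t 18.45 w 1.0028912227364313
```

Emit:
jog_arm(deltas=[0.001,-0.006,0.01,-1.2,2.1,7.7,1,0.001,-0.012,0.02,-2.4,4.2,15.4,1,0.002,-0.018,0.03,-3.7,6.3,23.1,1,0.002,-0.024,0.04,-4.9,8.4,30.7,1,0.003,-0.03,0.05,-6.1,10.5,38.4,1,0.003,-0.036,0.06,-7.3,12.7,46.1,1,0.004,-0.042,0.072,-8.5,14.8,53.8,1,0.004,-0.042,0.072,-8.5,14.8,53.8,1])

```text
time: 19.25
tool_pos: [0.5401, 0.012, 0.2196]
tcp_rot: [-2.801, 0.885, -0.768]
wrist_force: [1.0, -0.9, -0.2]
width: 1.001
grip_force: 0.0
```

Emit:
jog_arm(deltas=[0,0,0,0,0,0,1])

```text
time: 19.35
tool_pos: [0.5407, 0.0119, 0.2207]
tcp_rot: [-2.801, 0.881, -0.77]
wrist_force: [0.1, 0.6, -0.0]
width: 1.004
grip_force: 0.0
```

```bash
python3 - <<'E'
from h import *
go(DC2+.002*N,rot=rdial(30)); print(readout.read_state()['q'])
E
```

```text
delta [-0.0007 -0.0008  0.0983] [-0.05  0.05  0.86] at [0.5407 0.0119 0.2207] t 19.35 w 1.0035294193597861
[ 0.0087 -0.2715  2.2735 -0.0922  0.6209  2.2498]
```

Emit:
jog_arm(deltas=[-0.0007,-0.0008,0.03,0,0,0,1,-0.0007,-0.0008,0.06,0,0,0,1,-0.0007,-0.0008,0.075,0,0,0,1,-0.0007,-0.0008,0.085,0,0,0,1,-0.0007,-0.0008,0.092,0,0,0,1,-0.0007,-0.0008,0.097,0,0,0,1,-0.0007,-0.0008,0.097,0,0,0,1])

```text
time: 20.05
tool_pos: [0.5916, 0.0073, 0.1405]
tcp_rot: [-2.795, 0.885, -0.777]
wrist_force: [1.0, -0.9, -0.5]
width: 1.002
grip_force: 0.0
```

Emit:
jog_arm(deltas=[0,0,0,0,0,0,0.8,0,0,0,0,0,0,0.6,0,0,0,0,0,0,0.4,0,0,0,0,0,0,0.2,0,0,0,0,0,0,0], squeeze=25)

```text
time: 20.55
tool_pos: [0.5905, 0.0065, 0.1413]
tcp_rot: [-2.797, 0.885, -0.777]
wrist_force: [-7.6, -4.9, 6.2]
width: 0.736
grip_force: 25.0
```

```bash
python3 - <<'E'
from h import *
s=readout.read_state(); print(s['wrist_force'],R.from_rotvec(s['tcp_rot']).inv().apply(s['wrist_force']),s['torque'],s['grip_force'],s['width'])
go(DC2+.002*N,rot=rdial(30))
E
```

```text
[-7.5891 -4.9009  6.2053] [ 0.1808  6.3729 -8.9147] [-0.9093  0.8833 -0.5073] 25.00192165374756 0.7358442023988359
delta [-0.0042  0.0007  0.0044] [-0.13 -0.25  0.68] at [0.5905 0.0065 0.1413] t 20.55 w 0.7358442023988359
```

Emit:
jog_arm(deltas=[0,0,0,0,0,0,1,0,0,0,0,0,0,1,-0.004,-0.001,0.002,0,0,0,1,-0.004,-0.001,0.002,0,0,0,1,-0.004,-0.001,0.002,0,0,0,1])

```text
time: 21.05
tool_pos: [0.59, 0.0108, 0.1371]
tcp_rot: [-2.795, 0.884, -0.777]
wrist_force: [-0.3, -0.2, -1.3]
width: 1.002
grip_force: 0.0
```

```bash
python3 - <<'E'
from h import *
print(readout.read_state()['wrist_force'],readout.read_state()['q'])
go(DC2+.002*N,rot=rdial(30))
E
```

```text
[-0.2815 -0.2377 -1.2813] [ 0.0052 -0.0556  2.269  -0.1324  0.4045  2.2967]
delta [0.0004 0.0029 0.0013] [-0.24 -0.23  0.66] at [0.59   0.0108 0.1371] t 21.05 w 1.0019387025050777
```

Emit:
jog_arm(deltas=[0,0.003,0.001,0,0,0,1,0,0.003,0.001,0,0,0,0.6,0,0.003,0.001,0,0,0,0.3,0,0.003,0.001,0,0,0,0,0,0.003,0.001,0,0,0,0], squeeze=25)

```text
time: 21.55
tool_pos: [0.5894, 0.0085, 0.1364]
tcp_rot: [-2.794, 0.885, -0.779]
wrist_force: [-2.2, 4.3, 4.6]
width: 0.735
grip_force: 26.4
```

Emit:
jog_arm(deltas=[0,0,0,0,0,-5,0,0,0,0,0,0,-13,0,0,0,0,0,0,-21,0,0,0,0,0,0,-29,0,0,0,0,0,0,-37,0,0,0,0,0,0,-45,0,0,0,0,0,0,-53,0])

```text
time: 22.25
tool_pos: [0.5895, 0.0096, 0.1364]
tcp_rot: [2.875, 0.459, 0.766]
wrist_force: [-3.2, 11.6, 4.2]
width: 0.738
grip_force: 26.5
```

```bash
python3 - <<'E'
from h import *
s=readout.read_state(); print(s['wrist_force'],R.from_rotvec(s['tcp_rot']).inv().apply(s['wrist_force']),s['torque'],s['grip_force'],s['width'])
go(DC2+.002*N,rot=rdial(-32))
E
```

```text
[-3.1884 11.6388  4.2307] [  3.0988 -10.9637  -5.807 ] [2.0953 0.5087 1.0918] 26.52304619550705 0.7377125912176128
delta [-0.0009  0.0012  0.0009] [-0.   -0.46 -8.1 ] at [0.5895 0.0096 0.1364] t 22.25 w 0.7377125912176128
```

Emit:
jog_arm(deltas=[0,0,0,0,0,-8,0,0,0,0,0,0,-9,0,0,0,0,0,0,-9,0,0,0,0,0,0,-9,0.5,0,0,0,0,0,-9,0.8,0,0,0,0,0,-9,1,0,0,0,0,0,-9,1])

```text
time: 22.95
tool_pos: [0.5892, 0.0076, 0.1358]
tcp_rot: [2.799, 0.668, 0.737]
wrist_force: [0.4, -0.8, -0.2]
width: 0.997
grip_force: 0.0
```

Emit:
jog_arm(deltas=[0,0,-0.02,0,0,0,1,0,0,-0.05,0,0,0,1,0,0,-0.09,0,0,0,1,0,0,-0.13,0,0,0,1,0,0,-0.17,0,0,0,1,0,0,-0.2,0,0,0,1,0,0,-0.2,0,0,0,1])

```text
time: 23.65
tool_pos: [0.49, 0.0178, 0.3148]
tcp_rot: [2.793, 0.666, 0.752]
wrist_force: [-0.3, -0.6, 0.4]
width: 1.0
grip_force: 0.0
```

```bash
python3 - <<'E'
from h import *
S=cam('side'); cv2.imwrite('pics/full11.png',S['color']); dialangles(S,S['color'])
d=cv2.absdiff(S['color'],cv2.imread('pics/full9.png')).max(2)
print(readout.read_state()['tool_pos'],[(int(d[y:y+40,x:x+40].mean())) for y in (160,) for x in (270,310,350)])
E
```

```text
hub mm -2.67 -2.3893086816720257
8 14 -180:183 -174:183 -168:183 -162:183 -156:183 -150:183 -144:184 -138:184 -132:184 -126:183 -120:183 -114:182 -108:182 -102:183 -96:184 -90:184 -84:183 -78:183 -72:183 -66:183 -60:184 -54:184 -48:184 -42:183 -36:182 -30:180 -24:174 -18:161 -12:138 -6:116 0:107 6:111 12:128 18:147 24:163 30:173 36:180 42:182 48:181 54:181 60:180 66:180 72:179 78:177 84:176 90:177 96:179 102:179 108:181 114:182 120:182 126:183 132:183 138:182 144:182 150:182 156:182 162:183 168:183 174:183
14 19 -180:183 -174:184 -168:186 -162:186 -156:185 -150:184 -144:184 -138:183 -132:183 -126:182 -120:182 -114:182 -108:184 -102:184 -96:184 -90:184 -84:184 -78:183 -72:183 -66:184 -60:184 -54:184 -48:184 -42:184 -36:184 -30:184 -24:183 -18:174 -12:150 -6:120 0:99 6:99 12:111 18:137 24:171 30:183 36:181 42:181 48:181 54:181 60:181 66:181 72:182 78:181 84:181 90:181 96:181 102:181 108:181 114:181 120:181 126:181 132:182 138:182 144:183 150:182 156:182 162:183 168:183 174:183
19 23.5 -180:166 -174:166 -168:177 -162:182 -156:179 -150:171 -144:172 -138:181 -132:176 -126:176 -120:180 -114:171 -108:175 -102:180 -96:185 -90:180 -84:181 -78:183 -72:183 -66:181 -60:177 -54:168 -48:178 -42:184 -36:182 -30:182 -24:184 -18:184 -12:174 -6:134 0:87 6:90 12:136 18:157 24:172 30:182 36:181 42:181 48:179 54:180 60:171 66:169 72:179 78:180 84:179 90:180 96:181 102:180 108:180 114:170 120:164 126:173 132:179 138:181 144:181 150:178 156:172 162:171 168:172 174:172
[0.4895 0.0177 0.3118] [3, 2, 1]
```

```bash
python3 -c "
from h import *
print(finish_job())"
```

```text
the job is handed in; nothing more can be done
None
```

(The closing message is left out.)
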